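# Set the griddle and hold the infrared thermometer on its plate

### The job

First turn the griddle's knob to its third dot, counted from the off ring. Then draw the infrared thermometer up out of its stand, turn it nose down and finish holding it still in the air, its lens looking steeply down (about 45 degrees) at the middle of the round plate from about 15 cm away. Do not touch the griddle with the thermometer, and leave the jar, can, bottle and carton where they stand.

Things in the scene. Friction and masses are not known exactly. Their poses are not given: they have to be found in the camera images.
- knob (a joint): Griddle's knob angle (rad), growing clockwise seen from above. It clicks into seven positions 0.436 (25 degrees) apart: 0 = off (open white ring on the panel), then six white dots of growing size; the third dot is 1.309, the sixth 2.618 (end stop). A click takes about 0.15 N m; let go near a position, it falls into it. Starts at off or on the first or second dot.
- knob_grip (a point): On the knob's vertical axis, where its bar is gripped, 104 mm above the table. Metal knob on the griddle's black right-hand panel: 44 mm round skirt 6 mm high, on it an upright bar 42 mm long, 13 mm wide, 30 mm high. This point is 6 mm below the bar's top, 24 mm above the skirt. x along the bar to the pointer end (black line), z up; turns with the knob.
- plate_center (a point): Centre of the upper face of the griddle's round black cast-iron plate (220 mm across), 85 mm above the table; z up, x from the griddle's near side to its far side. The plate's rim stands 2 mm higher.
- griddle: The griddle, fixed: a steel housing 270 mm deep (its x), 370 mm wide (its y), 72 mm high, with the plate on the left (its +y, centre 55 mm left of the middle) and the knob's panel on the right. Origin at the centre of its underside.
- gun_center (a point): Centre of the thermometer's head: a grey block 95 mm long (x), 42 wide (y), 46 high (z), flat sides to grip from above. x points along the line of sight, z out of its top, y to its left. 0.24 kg, centre of mass about 24 mm below. Black handle 36 x 29 mm under it, its foot 125 mm below this point. In the stand: handle upright, x 6 degrees above level, this point 133 mm above the table.
- gun_lens (a point): Centre of the lens at the tip of the thermometer's round black nose (35 mm across), 85 mm ahead of gun_center along the same x axis; same axes (x = line of sight).
- stand: The thermometer's stand, fixed: steel foot 125 x 90 x 8 mm, on it an upright grey pocket 49 x 42 mm open at the top, rim 60 mm above the table. The handle stands 52 mm deep in it with 2.5 mm of play on each side and is drawn straight up. Origin at the centre of the underside; the lens looks to its -x, roughly towards the robot.
- jar: Jar with a screw lid, 84 mm across, 118 mm high, stands loose; origin at the centre of its underside. Leave alone.
- can: Tin can, 75 mm across, 110 mm high, stands loose; origin at the centre of its underside. Leave alone.
- bottle: Bottle, 68 mm across, 210 mm high, stands loose; origin at the centre of its underside. Leave alone.
- carton: Small carton, 40 mm (its x) by 80 mm (y) by 100 mm high, stands loose; origin at the centre of its underside. Leave alone.
Mind the look-alikes: they are no part of the job. Leave any brown or red look-alike of the part that bears gun_center alone.

How it is judged:
By the outcome, as a careful person would: the job done as asked, in the order asked, and still so for the second after the job is handed in, while the arm keeps its last pose, push and grip.
It also fails if it takes over 58 s, if anything falls off the work surface, if the arm or the gripper's body presses on something with over 40 N, if the wrist force passes 120 N, or if a joint passes its speed limit or range.

### The arm

A 6-joint arm with a two-finger parallel gripper is mounted at the origin on the work surface. World frame = base frame: x ahead of the robot, y to its left, z up, the work surface at z = 0. Lengths are in m, angles in degrees, forces in N, time in s.
With the tool pointing down it reaches from about 0.35 to 0.875 m from the base axis. Payload 4.2 kg.
Tool frame: the origin (TCP) lies on the centre line of the jaws, within the pads' length; the fingertips stand 25 mm ahead of it and the grasp point (between the pads) lies 6 mm ahead of it; z points along the fingers, y is the line along which they close (so a half turn about z gives the same grasp; the last joint's range is limited). The gripper opens to 87 mm and grips with 3 to 60 N. Pads are 19 mm wide; open, the fingers measure 117 mm over their backs; the gripper's body (75 mm by 190 mm) begins 51 mm behind the grasp point.
Start: joints at [79.389, 22.042, 0.453, 0, -68.411, -14.817], TCP at [0.268, 0.564, 0.248] pointing down, gripper open.
Joint ranges: [-179.83, 179.83], [-69.29, 118.12], [-61.27, 80.66], [-181.25, 117.63], [-171.15, -9.14], [-177.46, 177.46]. Speed limits (degrees/s): [159.86, 159.86, 180, 180, 180, 180].

### API

Orientations are given as a 3x3 rotation matrix whose columns are the frame's x, y, z axes.
In Python, from cell import manip gives the robot as it stands. The module is installed in compiled form; this text tells all that it offers.
- The arm moves only by the shell command python3 -m pendant 'ROWS' [FORCE]. ROWS is a JSON object of lists of equal length, an entry for each row: "twist": the turn, a rotation vector about the tool's x, y, z in degrees, a list of three; "dp": the shift along the tool's x, y, z in m, a list of three; "jaw": the opening in per cent of the stroke, from 0 (shut) to 100 (fully open). In form: {"twist": [[ax, ay, az], ...], "dp": [[x, y, z], ...], "jaw": [jaw, ...]}. A call has exactly 5 rows; each row is the pose to reach, as a shift and turn from the pose commanded when the call began, along the tool's axes at that moment; what a row does not reach only later rows make up. A row lasts 1/8 s, in which the tool goes at most 62.5 mm and 10.7 degrees, less where a joint would pass 70% of its speed; a pose out of reach is approached as far as the arm can. A call with a gripper value outside its range is refused whole. The fingers move at their own pace and stop on an object; FORCE is the grip in N (left out, the last holds). Time passes only in rows, so rows that repeat a pose let the fingers close, or fill a call up. It gives the time, the measured TCP pose, the force, the opening and the grip force at its end, in the units of the state.
- manip.sense(): the state, without advancing time (a new reading comes with each control period).
- manip.grab_frame(name): name is "side" or "top"; returns the picture (400x640x3 uint8, red, green, blue); there is no depth.
- manip.camera_info(name): a dict with "mtx" (3x3 intrinsics, pixels), "camera_from_world" (4x4, takes a point from world to camera coordinates). Camera axes: x right, y down, z forward; pixel columns grow to the right and rows downward; lengths in m; the calibration is good to about 2 mm. A picture is of the moment at which its call begins. camera_info takes no time and is no camera call.
- manip.job_done(): hands the job in; it is judged then, once.
The state is a dict: "clock": time; "q": joint angles; "dq": joint speeds; "effort": joint torques, N m; "eef_pos": TCP position; "tcp_rot": TCP orientation; "contact_force": force on the tool from outside, world axes, zero at the start; "torque": the same for the moment, N m; "grip_width": opening from 0.0 (shut) to 1.0 (fully open); "grip_force": force on a finger pad.
Only numpy, scipy, OpenCV 4.12 (cv2) and the standard library are available. Lean on these libraries where they do the work, as an engineer would, in place of code of your own. Each camera call takes 0.05 s, during which the arm holds its last target. There are 200 camera calls.

## Working session

There is one attempt and no reset: what is moved stays moved. The work goes in short steps, Python scripts to look and compute and a shell command to move; the robot and the scene stay as the last step left them, time stands still between calls to the robot, and variables do not carry over. Pictures are saved under pics/ and viewed, at most 10 in all, crops included, and the job is handed in when it is done.

```bash
mkdir -p pics; python3 - <<'E'
from cell import manip
import cv2,numpy as np
for n in("top","side"):
    f=manip.grab_frame(n); cv2.imwrite(f"pics/{n}0.png",f[:,:,::-1])
    i=manip.camera_info(n); print(n,np.round(i["mtx"],1).tolist(),np.round(i["camera_from_world"],3).tolist())
s=manip.sense();print(s["clock"],s["eef_pos"],np.round(s["tcp_rot"],3).tolist(),s["grip_width"])
E
```

```text
top [[488.1, 0.0, 320.8], [0.0, 488.1, 200.6], [0.0, 0.0, 1.0]] [[-0.012, -1.0, 0.02, 0.083], [-0.984, 0.008, -0.179, 0.522], [0.178, -0.022, -0.984, 1.61], [0.0, 0.0, 0.0, 1.0]]
side [[421.7, 0.0, 317.2], [0.0, 421.7, 199.8], [0.0, 0.0, 1.0]] [[-0.995, -0.099, 0.015, 0.547], [-0.083, 0.738, -0.67, 0.048], [0.055, -0.668, -0.742, 1.386], [0.0, 0.0, 0.0, 1.0]]
0.1 [0.2681185  0.5640453  0.24657467] [[0.903, -0.429, -0.001], [-0.43, -0.903, -0.002], [0.0, 0.002, -1.0]] 0.9992853090008342
```

View pics/top0.png

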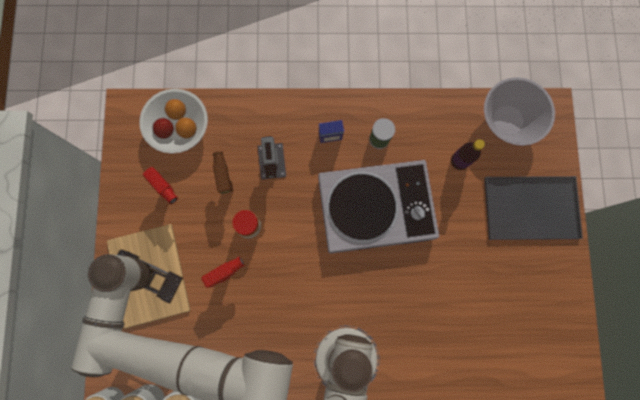

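View pics/side0.png

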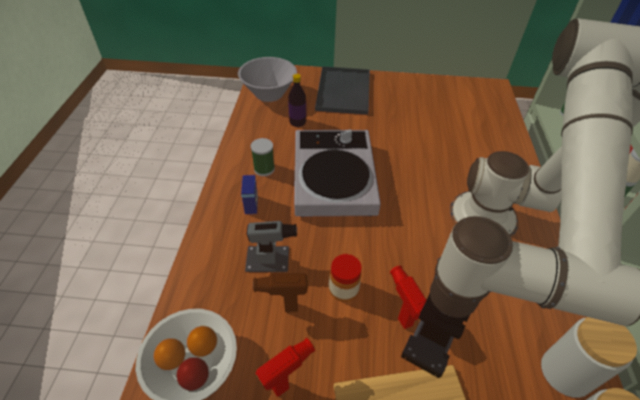

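The top picture shows four thermometer shapes: the grey one on a steel foot at (270,157), a brown one at (222,172), and red ones at (160,185) and (222,272). The grey one fits, because it is grey and stands in the stand; in the side view it is at (268,240). The griddle's plate is at (362,207) and the knob at (418,212). I'll confirm both in one enlarged composite.

```bash
python3 - <<'E'
import cv2,numpy as np
t=cv2.imread("pics/top0.png");s=cv2.imread("pics/side0.png")
c=lambda im,x,y,w,h:cv2.resize(im[y:y+h,x:x+w],(400,300),interpolation=cv2.INTER_CUBIC)
# 80x60 crops, scale 5
o=np.vstack([np.hstack([c(t,235,125,80,60),c(s,230,210,80,60)]),np.hstack([c(t,375,175,80,60),c(s,300,115,80,60)])])
cv2.imwrite("pics/comp1.png",o)
E
```

```text
(no output)
```

View pics/comp1.png

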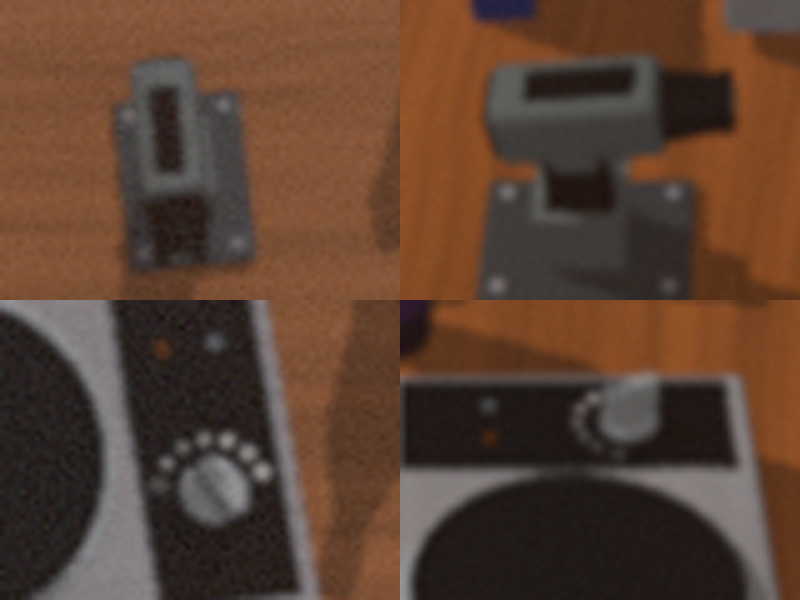

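The composite confirms the grey thermometer in its stand, with foot bolts near (128,115), (224,104), (240,242) and (140,255) in the crop. The knob's dots run clockwise from the ring at (160,484) to the sixth at (262,470), and the pointer line points up-left, towards dot 1 or 2. Next I measure.

```bash
cat >h.py <<'E'
from cell import manip
import numpy as np,cv2
def ray(n,uv,z):
    i=manip.camera_info(n);K=np.array(i["mtx"]);T=np.array(i["camera_from_world"])
    uv=np.atleast_2d(uv).astype(float);d=(np.linalg.inv(K)@np.c_[uv,np.ones(len(uv))].T).T@T[:3,:3]
    c=-T[:3,:3].T@T[:3,3];return c+d*((z-c[2])/d[:,2])[:,None]
def proj(n,P):
    i=manip.camera_info(n);K=np.array(i["mtx"]);T=np.array(i["camera_from_world"])
    p=(K@(T[:3,:3]@np.atleast_2d(P).T+T[:3,3:])).T;return p[:,:2]/p[:,2:]
def crop(u,off,x0,y0): return (np.array(u,float)-off+.5)/5-.5+[x0,y0]
E
python3 - <<'E'
from h import *
np.set_printoptions(precision=4,suppress=True)
bt=ray("top",crop([(128,115),(224,104),(240,242),(140,255)],[0,0],235,125),.008)
bs=ray("side",crop([(497,285),(508,192),(674,192),(668,285)],[400,0],230,210),.008) # approx: near-left first
print("bolts top",bt[:,:2].tolist(),bt.mean(0),"\nside",bs[:,:2].tolist(),bs.mean(0))
far=(bt[0]+bt[1]-bt[2]-bt[3]);print("stand yaw",np.degrees(np.arctan2(far[1],far[0])))
far=(bs[0]+bs[1]-bs[2]-bs[3]);print("side yaw",np.degrees(np.arctan2(far[1],far[0])))
ht=ray("top",crop([(133,65),(190,60),(211,187),(143,193)],[0,0],235,125),.155);print("headtop",ht,ht.mean(0))
hs=ray("side",crop([(488,72),(655,57),(663,97),(495,108)],[400,0],230,210),.155);print("headtop side",hs,hs.mean(0))
d=ray("top",crop([(160,484),(167,463),(183,447),(205,438),(228,440),(248,453),(262,470)],[0,300],375,175),.074)
A=np.c_[2*d[:,:2],np.ones(7)];s=np.linalg.lstsq(A,(d[:,:2]**2).sum(1),rcond=None)[0];c=s[:2]
print("knob",c,"r",np.sqrt(s[2]+c@c),np.degrees(np.arctan2(d[:,1]-c[1],d[:,0]-c[0])))
p=ray("top",crop([(197,464),(222,503)],[0,300],375,175),.110)[:,:2];v=p[0]-p[1];print("pointer",p,np.degrees(np.arctan2(v[1],v[0])))
print("knob top proj crop", (proj("top",[*c,.110])-[375,175])*5+[0,300])
# plate
for n,(a,b) in {"top":((362,207),.0),"side":((336,173),0)}.items():
    im=cv2.imread(f"pics/{n}0.png");g=(im.max(2)<60).astype(np.uint8)
    g=cv2.morphologyEx(g,cv2.MORPH_OPEN,np.ones((3,3)));k,l,st,ce=cv2.connectedComponentsWithStats(g);i=l[b or {"top":207,"side":173}[n],a]
    cnt=max(cv2.findContours((l==i).astype(np.uint8),0,1)[0],key=len)[:,0];w=ray(n,cnt,.086)[:,:2]
    h=cv2.convexHull(w.astype(np.float32))[:,0];print(n,"plate",st[i],cv2.fitEllipse(h))
g=ray("top",[(319.5,172),(426,161),(437.5,237),(328,250)],.072);print("corners approx",g[:,:2].tolist())
E
```

```text
bolts top [[0.7214757494148442, 0.28882117807034136], [0.7291254448229899, 0.22112611151721306], [0.6287557486485125, 0.20964543809748093], [0.6199345831435578, 0.2794468958172499]] [0.6748 0.2498 0.008 ] 
side [[0.7208998724698537, 0.28682389244816964], [0.7279512279045071, 0.22102662279503338], [0.6284772161300406, 0.21010562890843498], [0.6219908887962795, 0.2760594449684033]] [0.6748 0.2485 0.008 ]
stand yaw 5.897051280575132
side yaw 6.23829009908446
headtop [[0.7114 0.2706 0.155 ]
 [0.7146 0.2338 0.155 ]
 [0.6297 0.2199 0.155 ]
 [0.626  0.2634 0.155 ]] [0.6704 0.2469 0.155 ]
headtop side [[0.7188 0.2456 0.155 ]
 [0.6303 0.2252 0.155 ]
 [0.6217 0.2522 0.155 ]
 [0.71   0.2695 0.155 ]] [0.6702 0.2481 0.155 ]
knob [ 0.4734 -0.2426] r 0.03579435146253709 [ 82.0688  57.7324  32.526    6.3323 -18.3894 -43.872  -67.4471]
pointer [[ 0.4857 -0.2247]
 [ 0.4599 -0.2398]] 30.345203818406574
knob top proj crop [[223.3123 480.3706]]Traceback (most recent call last):
  File "<stdin>", line 19, in <module>
ValueError: operands could not be broadcast together with shapes (400,640) (2,)
```

```bash
python3 - <<'E'
from h import *
np.set_printoptions(precision=4,suppress=True)
for n,(a,b) in {"top":(362,207),"side":(336,173)}.items():
    im=cv2.imread(f"pics/{n}0.png");g=(im.max(2)<60).astype(np.uint8)
    g=cv2.morphologyEx(g,cv2.MORPH_OPEN,np.ones((5,5)));k,l,st,ce=cv2.connectedComponentsWithStats(g);i=l[b,a]
    cnt=max(cv2.findContours((l==i).astype(np.uint8),0,1)[0],key=len)[:,0];w=ray(n,cnt,.086)[:,:2]
    print(n,"plate",st[i],cv2.fitEllipse(cv2.convexHull(w.astype(np.float32))[:,0]))
g=ray("top",[(319.5,172),(426,161),(437.5,237),(328,250)],.072);print("corners",g[:,:2].tolist(),g.mean(0))
e=g[0]+g[3]-g[1]-g[2];print("gyaw",np.degrees(np.arctan2(-e[0],e[1])))
c=np.array([.4734,-.2426]);o=[]
for n,x0,y0 in(("top",398,192),("side",325,120)):
  base=cv2.imread(f"pics/{n}0.png")[y0:y0+37,x0:x0+40]
  for ang in(None,57,32):
    z=cv2.resize(base,None,fx=6.5,fy=6.5,interpolation=cv2.INTER_CUBIC)
    if ang is not None:
      R=np.array([[np.cos(np.radians(ang)),-np.sin(np.radians(ang))],[np.sin(np.radians(ang)),np.cos(np.radians(ang))]])
      for h in(.08,.11):
        P=np.c_[np.array([(21,6.5),(21,-6.5),(-21,-6.5),(-21,6.5)])/1e3@R.T+c,np.full(4,h)]
        q=((proj(n,P)-[x0,y0]+.5)*6.5).astype(int);cv2.polylines(z,[q],True,(0,255,0) if h>.1 else (255,255,0),1)
    o.append(z)
cv2.imwrite("pics/knob2.png",np.vstack([np.hstack(o[:3]),np.hstack(o[3:])]))
E
```

```text
top plate [ 330  175   65   64 3317] ((0.4949216842651367, -0.05787378549575806), (0.21539025008678436, 0.21616029739379883), 75.88587188720703)
side plate [ 301  132   68   67 3112] ((0.515200138092041, -0.10803508013486862), (0.2331366389989853, 0.35445332527160645), 19.28795623779297)
corners [[0.6158967237595905, 0.08166475836188614], [0.6517115765512783, -0.281356594202787], [0.39203455817068633, -0.3063992358495426], [0.35294334992376986, 0.056871325153272236]] [ 0.5031 -0.1123  0.072 ]
gyaw 5.888376882816258
```

View pics/knob2.png

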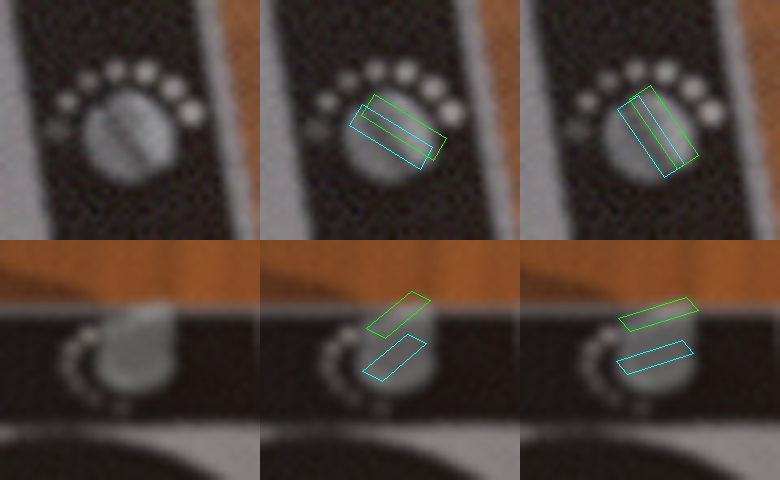

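State 2 (second dot) fits the knob: the bright bar top overlays the 32° model in both views, so one click clockwise is needed. The knob is at (0.473,-0.243) and the plate centre at (0.495,-0.058), which agrees with the griddle's corners. The stand is at (0.675,0.249) with yaw 6°.

Now to work out the moves, first to above the knob.

```bash
cat >>h.py <<'E'
from scipy.spatial.transform import Rotation as Ro
import json
def state():
    s=manip.sense();open("log.jsonl","a").write(json.dumps([np.array(s[k]).tolist() for k in("q","eef_pos","tcp_rot")])+"\n");return s
def down(yaw,tilt=0):  # tool x at yaw, tool z down; tilt = turn about tool y (deg)
    return Ro.from_euler("z",yaw,degrees=True)*Ro.from_euler("x",180,degrees=True)*Ro.from_euler("y",tilt,degrees=True)
def go(p,R):
    s=state();R0=Ro.from_matrix(s["tcp_rot"])
    print("t",round(s["clock"],2),"q",np.round(s["q"],1),"p",np.round(s["eef_pos"],4),"F",np.round(s["contact_force"],1),"w",round(s["grip_width"],3),round(s["grip_force"],1))
    print("dp",np.round(R0.inv().apply(np.array(p)-s["eef_pos"]),4),"twist",np.round((R0.inv()*R).as_rotvec(degrees=True),2))
E
python3 - <<'E'
from h import *
go([.473,-.243,.25],down(-148)); go([.4734,-.2426,.110],down(-148))
for n,px,h in(("can",(383,127),.11),("bottle",(479,145),.21),("carton",(331,127),.1),("jar",(246,222),.118)):print(n,ray("top",px,h)[0])
E
```

```text
t 0.1 q [ 79.4  22.1   0.4  -0.  -68.4 -14.8] p [0.2681 0.564  0.2466] F [ 0.3  0.5 -0.1] w 0.999 0.0
dp [ 0.5316  0.6408 -0.0022] twist [ 6.0000e-02 -1.2000e-01  1.2256e+02]
t 0.1 q [ 79.4  22.1   0.4  -0.  -68.4 -14.8] p [0.2681 0.564  0.2466] F [ 0.3  0.5 -0.1] w 0.999 0.0
dp [0.5318 0.64   0.1378] twist [ 6.0000e-02 -1.2000e-01  1.2256e+02]
can [ 0.76045282 -0.13279057  0.11      ]
bottle [ 0.66579776 -0.41696164  0.21      ]
carton [0.7647904  0.04159938 0.1       ]
jar [0.44174655 0.32030948 0.118     ]
```

```bash
python3 -m pendant '{"twist":[[0,0,10],[0,0,20],[0,0,30],[0,0,40],[0,0,50]],"dp":[[0.04,0.048,-0.015],[0.08,0.096,-0.02],[0.12,0.144,-0.02],[0.16,0.192,-0.02],[0.2,0.24,-0.02]],"jaw":[100,100,100,100,100]}' 20; python3 - <<'E'
from h import *
go([.473,-.243,.26],down(-148))
E
```

```text
clock: 0.72
eef_pos: [0.3454, 0.2615, 0.2674]
tcp_rot: [[0.247, -0.969, -0.0], [-0.969, -0.247, -0.0], [0.0, 0.0, -1.0]]
contact_force: [1.0, -0.1, -0.1]
grip_width: 1.001
grip_force: 0.0
t 0.72 q [ 58.8   2.  -22.7  -0.  -65.3 -44.5] p [0.3454 0.2615 0.2674] F [ 1.  -0.1 -0.1] w 1.001 0.0
dp [0.5204 0.0007 0.0075] twist [ 0.000e+00 -2.000e-02  7.228e+01]
```

```bash
python3 -m pendant '{"twist":[[0,0,10],[0,0,20],[0,0,30],[0,0,40],[0,0,50]],"dp":[[0.06,0,0],[0.12,0,0],[0.18,0,0],[0.24,0,0],[0.3,0,0]],"jaw":[100,100,100,100,100]}' && python3 - <<'E'
from h import *
go([.4734,-.2426,.26],down(-148))
E
```

```text
clock: 1.35
eef_pos: [0.4208, -0.0287, 0.2676]
tcp_rot: [[-0.584, -0.812, 0.001], [-0.812, 0.584, 0.0], [-0.001, -0.0, -1.0]]
contact_force: [0.1, 0.4, 0.8]
grip_width: 1.002
grip_force: 0.0
t 1.35 q [ 18.4   0.7 -24.   -0.  -65.3 -54.1] p [ 0.4208 -0.0287  0.2676] F [0.1 0.4 0.8] w 1.002 0.0
dp [ 0.143  -0.1676  0.0076] twist [-1.000e-02  3.000e-02  2.226e+01]
```

```bash
python3 -m pendant '{"twist":[[0,0,7],[0,0,15],[0,0,22.3],[0,0,22.3],[0,0,22.3]],"dp":[[0.036,-0.042,0],[0.072,-0.084,0],[0.108,-0.126,0],[0.143,-0.168,0.008],[0.143,-0.168,0.06]],"jaw":[100,80,60,60,60]}' && python3 - <<'E'
from h import *
go([.4734,-.2426,.110],down(-148))
f=manip.grab_frame("top")[150:270,350:510];g=manip.grab_frame("side")[70:190,260:420]
cv2.imwrite("pics/k3.png",cv2.resize(np.hstack([f,g]),None,fx=2.5,fy=2.5,interpolation=3)[:,:,::-1])
E
```

```text
clock: 1.98
eef_pos: [0.4776, -0.2445, 0.2089]
tcp_rot: [[-0.848, -0.53, 0.008], [-0.53, 0.848, -0.003], [-0.005, -0.006, -1.0]]
contact_force: [-0.3, 0.4, -1.0]
grip_width: 0.648
grip_force: 0.0
t 1.98 q [ -9.7  15.1 -15.7   0.1 -58.8 -48.3] p [ 0.4776 -0.2445  0.2089] F [-0.3  0.4 -1. ] w 0.648 0.0
dp [0.0031 0.0044 0.0989] twist [-0.36  0.29  0.02]
```

```bash
python3 -m pendant '{"twist":[[0,0,0],[0,0,0],[0,0,0],[0,0,0],[0,0,0]],"dp":[[0,0,0.03],[0,0,0.06],[0,0,0.08],[0,0,0.095],[0,0,0.095]],"jaw":[60,60,60,60,60]}' && python3 - <<'E'
from h import *
go([.4734,-.2426,.110],down(-148))
E
```

```text
clock: 2.7
eef_pos: [0.4749, -0.2403, 0.1126]
tcp_rot: [[-0.845, -0.535, -0.001], [-0.535, 0.845, 0.0], [0.001, 0.001, -1.0]]
contact_force: [0.9, 0.2, 0.0]
grip_width: 0.6
grip_force: 0.0
t 2.7 q [ -9.4  21.2 -22.8   0.  -46.  -48.3] p [ 0.4749 -0.2403  0.1126] F [0.9 0.2 0. ] w 0.6 0.0
dp [ 0.0025 -0.0012  0.0026] twist [ 0.03 -0.05  0.32]
```

```bash
python3 -m pendant '{"twist":[[0,0,0],[0,0,0],[0,0,0],[0,0,0],[0,0,0]],"dp":[[0.0025,-0.001,0.0025],[0.0025,-0.001,0.0025],[0.0025,-0.001,0.0025],[0.0025,-0.001,0.0025],[0.0025,-0.001,0.0025]],"jaw":[60,30,5,5,5]}' 25 && python3 - <<'E'
from h import *
go([.4734,-.2426,.110],down(-173))
E
```

```text
clock: 3.32
eef_pos: [0.4734, -0.2428, 0.1102]
tcp_rot: [[-0.846, -0.534, 0.0], [-0.534, 0.846, -0.0], [-0.0, -0.0, -1.0]]
contact_force: [0.7, -0.2, -0.6]
grip_width: 0.232
grip_force: 0.0
t 3.33 q [ -9.7  21.4 -23.    0.  -45.6 -48.1] p [ 0.4734 -0.2428  0.1102] F [ 0.7 -0.2 -0.6] w 0.232 0.0
dp [-0.0001  0.0002  0.0002] twist [-1.000e-02  1.000e-02  2.527e+01]
```

```bash
python3 -m pendant '{"twist":[[0,0,0],[0,0,0],[0,0,0],[0,0,0],[0,0,0]],"dp":[[0,0,0],[0,0,0],[0,0,0],[0,0,0],[0,0,0]],"jaw":[0,0,0,0,0]}' 25 && python3 - <<'E'
from h import *
go([.4734,-.2426,.110],down(-173));print(manip.sense()["torque"])
E
```

```text
clock: 3.95
eef_pos: [0.4727, -0.2421, 0.11]
tcp_rot: [[-0.846, -0.534, -0.001], [-0.534, 0.846, 0.001], [0.001, 0.002, -1.0]]
contact_force: [-2.2, 4.4, 3.8]
grip_width: 0.145
grip_force: 25.0
t 3.95 q [ -9.6  21.4 -23.   -0.1 -45.7 -48.1] p [ 0.4727 -0.2421  0.11  ] F [-2.2  4.4  3.8] w 0.145 25.0
dp [-0.0003 -0.0008  0.    ] twist [ 0.09 -0.06 25.26]
[ 1.54451124  0.39084608 -0.06107931]
```

```bash
python3 -m pendant '{"twist":[[0,0,7],[0,0,14],[0,0,20],[0,0,25],[0,0,25]],"dp":[[0,0,0],[0,0,0],[0,0,0],[0,0,0],[0,0,0]],"jaw":[0,0,0,0,0]}' 25 && python3 - <<'E'
from h import *
go([.4734,-.2426,.110],down(-173));print(manip.sense()["torque"])
E
```

```text
clock: 4.58
eef_pos: [0.4726, -0.2418, 0.11]
tcp_rot: [[-0.992, -0.126, -0.002], [-0.126, 0.992, 0.002], [0.001, 0.002, -1.0]]
contact_force: [-1.2, 6.2, 3.6]
grip_width: 0.146
grip_force: 25.0
t 4.58 q [ -9.6  21.4 -23.   -0.1 -45.7 -73.1] p [ 0.4726 -0.2418  0.11  ] F [-1.2  6.2  3.6] w 0.146 25.0
dp [-0.0007 -0.0009  0.    ] twist [ 0.1  -0.08  0.23]
[ 1.97451136  0.45920179 -0.01097608]
```

Turned 25° clockwise. Next: open, go up and check.

```bash
python3 -m pendant '{"twist":[[0,0,0],[0,0,0],[0,0,0],[0,0,0],[0,0,0]],"dp":[[0,0,0],[0,0,0],[0,0,0],[0,0,0],[0,0,-0.04]],"jaw":[60,60,60,60,60]}' 25 && python3 -m pendant '{"twist":[[0,0,0],[0,0,0],[0,0,0],[0,0,0],[0,0,0]],"dp":[[-0.03,0.02,-0.05],[-0.06,0.06,-0.08],[-0.09,0.12,-0.11],[-0.11,0.17,-0.13],[-0.13,0.22,-0.13]],"jaw":[60,60,60,60,60]}' && python3 - <<'E'
from h import *
go([.68,.25,.3],down(-173))
o=[]
c=np.array([.4734,-.2426])
for n,x0,y0 in(("top",398,192),("side",325,120)):
  base=manip.grab_frame(n)[y0:y0+37,x0:x0+40,::-1]
  for ang in(None,32,7):
    z=cv2.resize(base,None,fx=6.5,fy=6.5,interpolation=cv2.INTER_CUBIC)
    if ang is not None:
      a=np.radians(ang);R=np.array([[np.cos(a),-np.sin(a)],[np.sin(a),np.cos(a)]])
      for h in(.08,.11):
        P=np.c_[np.array([(21,6.5),(21,-6.5),(-21,-6.5),(-21,6.5)])/1e3@R.T+c,np.full(4,h)]
        q=((proj(n,P)-[x0,y0]+.5)*6.5).astype(int);cv2.polylines(z,[q],True,(0,255,0) if h>.1 else (255,255,0),1)
    o.append(z)
cv2.imwrite("pics/knob4.png",np.vstack([np.hstack(o[:3]),np.hstack(o[3:])]))
E
```

```text
clock: 5.2
eef_pos: [0.4713, -0.2424, 0.1476]
tcp_rot: [[-0.992, -0.126, -0.008], [-0.126, 0.992, 0.002], [0.007, 0.003, -1.0]]
contact_force: [0.8, 0.3, 0.8]
grip_width: 0.579
grip_force: 0.0
clock: 5.82
eef_pos: [0.5757, -0.0064, 0.2824]
tcp_rot: [[-0.992, -0.126, 0.005], [-0.126, 0.992, 0.001], [-0.005, -0.0, -1.0]]
contact_force: [0.8, -0.2, -0.0]
grip_width: 0.6
grip_force: 0.0
t 5.83 q [ 15.5  15.8  -3.6   0.  -70.3 -98.2] p [ 0.5757 -0.0064  0.2824] F [ 0.8 -0.2 -0. ] w 0.6 0.0
dp [-0.136   0.2412 -0.0169] twist [-0.    0.27  0.26]
```

View pics/knob4.png

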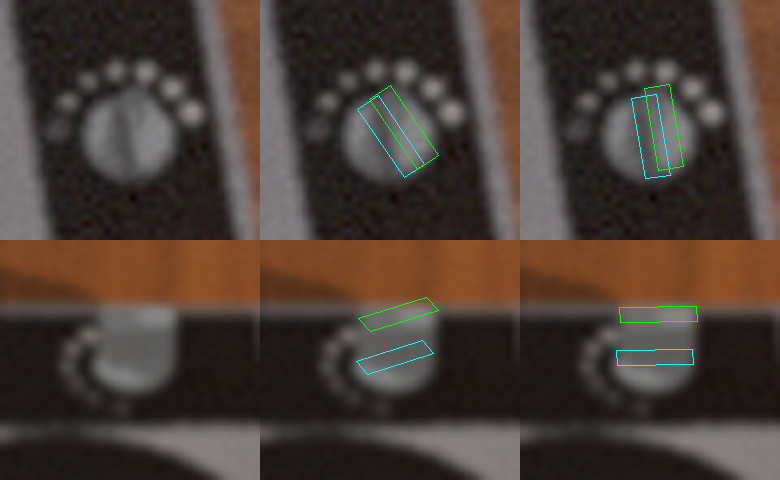

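The bar now lies along 7°, towards the third dot: level in the side view and matching the right-hand overlay. The knob is done. Now I fit the arm's kinematics from the logged poses, to plan the grip angle and the final pose.

```bash
cat >kin.py <<'E'
from h import *
from scipy.optimize import least_squares
E=lambda ax,a:Ro.from_euler(ax,a,degrees=True)
Rc=np.array([[0,0,1],[-1,0,0],[0,-1,0.]])
def fk(q,k,s4):
    h,a,b,D,L,r0,e=k
    A=E("z",q[0]);B=A*E("y",q[1]-q[2]);C=B*E("x",s4*q[3])*E("y",-q[4])
    p=A.apply([r0,0,h])+(A*E("y",q[1])).apply([0,0,a])+B.apply([b,0,e])+C.apply([L,D,0])
    T=C*E("x",k6*q[5])
    return p,T
k6=1
d=[json.loads(l) for l in open("log.jsonl")]
R0=None
def fit(s4):
    f=lambda k:np.concatenate([fk(q,k,s4)[0]-p for q,p,_ in d]+[[1e-3*k[5],1e-3*k[6]]])
    return least_squares(f,[.25,.5,.5,-.15,.2,0,0])
def tool(s4):
    global k6
    best=None
    for k6_ in(1,-1):
        k6=k6_
        M=Ro.concatenate([fk(q,np.zeros(7),s4)[1].inv()*Ro.from_matrix(R) for q,_,R in d])
        m=M.mean();er=(m.inv()*M).magnitude().max()*57.3
        if best is None or er<best[0]:best=(er,k6_,m)
    k6=best[1];return best
LIM=np.array([[-179.83,179.83],[-69.29,118.12],[-61.27,80.66],[-181.25,117.63],[-171.15,-9.14],[-177.46,177.46]])
def ik(p,R,k,s4,m,q0):
    def f(q):
        P,T=fk(q,k,s4);return np.r_[(P-p)*20,((T*m).inv()*R).as_rotvec()*5]
    q0=np.clip(q0,LIM[:,0]+.1,LIM[:,1]-.1)
    r=least_squares(f,q0,bounds=(LIM[:,0],LIM[:,1]));return r.x,np.abs(r.fun).max()
E
python3 - <<'E'
import kin;from kin import *
np.set_printoptions(precision=4,suppress=True)
for s in(1,-1):
    r=fit(s);t=tool(s);print(s,r.x,"max",np.abs(r.fun).max(),"rot err",t[0],t[1],t[2].as_rotvec(degrees=True),[q[3] for q in [x[0] for x in d]][:12])
E
```

```text
1 [ 0.1662  0.5649  0.4224 -0.1598  0.2868 -0.0005 -0.0001] max 0.0008309150628560136 rot err 0.19348509771132888 -1 [-69.2793  69.283  -69.2632] [-0.025912985623594027, -0.025912985623594027, -0.0007484023373924508, -0.0071856905580093295, 0.0893014257467177, 0.013721646696348342, 0.0014761287102159246, -0.06559653432065203, -0.10105161565122521, 0.045155480531727604]
-1 [ 0.1606  0.5649  0.4218 -0.1598  0.2815  0.      0.    ] max 4.169589118419026e-10 rot err 3.736580984249187e-14 -1 [-69.282  69.282 -69.282] [-0.025912985623594027, -0.025912985623594027, -0.0007484023373924508, -0.0071856905580093295, 0.0893014257467177, 0.013721646696348342, 0.0014761287102159246, -0.06559653432065203, -0.10105161565122521, 0.045155480531727604]
```

Exact kinematics recovered (s4=-1). Now I search the grip tilt and final azimuth for comfortable poses.

```bash
cat >plan.py <<'E'
from kin import *
import kin
K=fit(-1).x;t=tool(-1);M=t[2]
PL=np.array([.4949,-.0579,.085]);GC=np.array([.668,.2475,.133])
def gun(az,pitch): return E("z",az)*E("y",pitch)
def rel(al,flip): return (E("z",180) if flip else E("z",0))*E("x",180)*E("y",al if not flip else -al)
def tcp(gp,gR,T): R=gR*T;return gp-R.apply([0,0,.006]),R
def fin(phi,dist=.15,pitch=45):
    gR=gun(phi,pitch);return PL-(dist+.085)*gR.apply([1,0,0]),gR
E
python3 - <<'E'
from plan import *
q0=np.array(state()["q"]);out=[]
for flip in(0,1):
  for al in(-30,-20,-10,0,10):
    T=rel(al,flip);g=gun(186,-6)
    q1,e1=ik(*tcp(GC+[0,0,.002],g,T),K,-1,M,q0)
    if e1>1e-3: print(flip,al,"grasp bad",e1);continue
    q2,e2=ik(*tcp(GC+[0,0,.15],g,T),K,-1,M,q1)
    for phi in(150,170,186,200,220,240,260):
      q=q2;em=0
      for s in np.linspace(0,1,9)[1:]:
        fp,_=fin(phi);q,e=ik(*tcp((1-s)*(GC+[0,0,.15])+s*fp,gun(186+s*(phi-186),-6+51*s),T),K,-1,M,q);em=max(em,e)
      mar=min((q-LIM[:,0]).min(),(LIM[:,1]-q).min())
      if em<1e-3: out.append((flip,al,phi,round(mar,1),np.round(q1),np.round(q2),np.round(q)))
for o in sorted(out,key=lambda o:-o[3])[:14]:print(*o)
E
```

```text
0 0 260 54.7 [  32.   38.   13.   -3.  -70. -115.] [  32.   33.   25.   -3.  -87. -116.] [  1.  13.  -7. -48. -68.   7.]
0 -10 260 54.6 [  34.   33.    2.    2.  -56. -119.] [  34.   28.   14.    2.  -73. -119.] [ -5.  16.  -7. -58. -73.  16.]
0 10 260 54.1 [  31.   43.   23.   -7.  -84. -113.] [  31.   39.   35.   -7. -101. -115.] [  8.  12.  -7. -37. -64.  -4.]
0 -20 260 53.9 [  36.   29.   -9.   11.  -40. -128.] [  36.   23.    4.    8.  -59. -124.] [-10.  19.  -7. -67. -79.  25.]
0 -30 260 53.0 [  36.   26.  -24.   33.  -22. -149.] [  38.   19.   -8.   18.  -43. -133.] [-15.  23.  -8. -75. -86.  32.]
0 -20 240 50.7 [  36.   29.   -9.   11.  -40. -128.] [  36.   23.    4.    8.  -59. -124.] [-12.  17. -11. -74. -64.  19.]
0 -10 240 48.3 [  34.   33.    2.    2.  -56. -119.] [  34.   28.   14.    2.  -73. -119.] [ -5.  14.  -9. -62. -57.   7.]
0 0 240 44.3 [  32.   38.   13.   -3.  -70. -115.] [  32.   33.   25.   -3.  -87. -116.] [  2.  12.  -8. -48. -53.  -8.]
0 10 240 43.0 [  31.   43.   23.   -7.  -84. -113.] [  31.   39.   35.   -7. -101. -115.] [  9.  12.  -8. -35. -52. -22.]
0 -20 220 37.5 [  36.   29.   -9.   11.  -40. -128.] [  36.   23.    4.    8.  -59. -124.] [-12.  14. -14. -81. -47.  15.]
0 -10 220 30.5 [  34.   33.    2.    2.  -56. -119.] [  34.   28.   14.    2.  -73. -119.] [ -4.  12. -11. -63. -40.  -5.]
0 10 220 30.4 [  31.   43.   23.   -7.  -84. -113.] [  31.   39.   35.   -7. -101. -115.] [ 10.  12. -11. -27. -40. -44.]
1 10 220 30.4 [ 31.  43.  23.  -7. -84.  67.] [  31.   39.   35.   -7. -101.   65.] [ 10.  12. -11. -27. -40. 136.]
0 0 220 27.9 [  32.   38.   13.   -3.  -70. -115.] [  32.   33.   25.   -3.  -87. -116.] [  4.  11. -11. -43. -37. -26.]
```

```bash
python3 - <<'E'
from plan import *
T=rel(0,0);g=gun(186,-6)
print(np.round((g*T).as_matrix(),3).tolist())
go(*tcp(GC+[0,0,.10],g,T)); go(*tcp(GC+[0,0,.002],g,T))
for px in((216,153),(222,172),(231,190)):print(ray("top",px,.03)[0],ray("top",px,.0)[0])
E
```

```text
[[-0.989, -0.105, -0.104], [-0.104, 0.995, -0.011], [0.105, 0.0, -0.995]]
t 5.92 q [ 15.7  16.   -3.7  -0.  -70.2 -98.1] p [ 0.5758 -0.0036  0.2804] F [-1.   0.5 -0.4] w 0.6 0.0
dp [-0.1251  0.2366  0.0418] twist [-0.04  6.12  1.6 ]
t 5.92 q [ 15.7  16.   -3.7  -0.  -70.2 -98.1] p [ 0.5758 -0.0036  0.2804] F [-1.   0.5 -0.4] w 0.6 0.0
dp [-0.1249  0.2365  0.1398] twist [-0.04  6.12  1.6 ]
[0.69646606 0.43943532 0.03      ] [0.70502148 0.4453595  0.        ]
[0.62853134 0.41707376 0.03      ] [0.63584791 0.42259016 0.        ]
[0.56493423 0.38485051 0.03      ] [0.57109106 0.38977929 0.        ]
```

```bash
python3 -m pendant '{"twist":[[0,1.5,0.4],[0,3,0.8],[0,4.5,1.2],[0,6,1.6],[0,6.1,1.6]],"dp":[[-0.025,0.05,0],[-0.055,0.105,0],[-0.085,0.16,0.01],[-0.11,0.21,0.02],[-0.125,0.2365,0.03]],"jaw":[75,75,75,75,75]}' && python3 -m pendant '{"twist":[[0,0,0],[0,0,0],[0,0,0],[0,0,0],[0,0,0]],"dp":[[0,0,0],[0,0,0],[0,0,0],[0,0,0],[0,0,0]],"jaw":[75,75,75,75,75]}' && python3 - <<'E'
from plan import *
T=rel(0,0);g=gun(186,-6)
go(*tcp(GC+[0,0,.002],g,T))
f=manip.grab_frame("top")[110:210,210:310];h=manip.grab_frame("side")[170:270,210:310]
cv2.imwrite("pics/g5.png",cv2.resize(np.hstack([f,h]),None,fx=4,fy=4,interpolation=3)[:,:,::-1])
E
```

```text
clock: 6.55
eef_pos: [0.6691, 0.2444, 0.248]
tcp_rot: [[-0.989, -0.1, -0.107], [-0.099, 0.995, -0.013], [0.108, -0.002, -0.994]]
contact_force: [0.0, -0.3, -0.0]
grip_width: 0.752
grip_force: 0.0
clock: 7.18
eef_pos: [0.6685, 0.2417, 0.2507]
tcp_rot: [[-0.99, -0.098, -0.105], [-0.098, 0.995, -0.011], [0.105, -0.001, -0.994]]
contact_force: [-0.3, 0.1, 0.1]
grip_width: 0.752
grip_force: 0.0
t 7.17 q [  31.8   33.6   20.8   -2.6  -82.7 -115.7] p [0.6685 0.2417 0.2507] F [-0.3  0.1  0.1] w 0.752 0.0
dp [-0.0123  0.0059  0.1091] twist [-0.03 -0.05 -0.37]
```

View pics/g5.png

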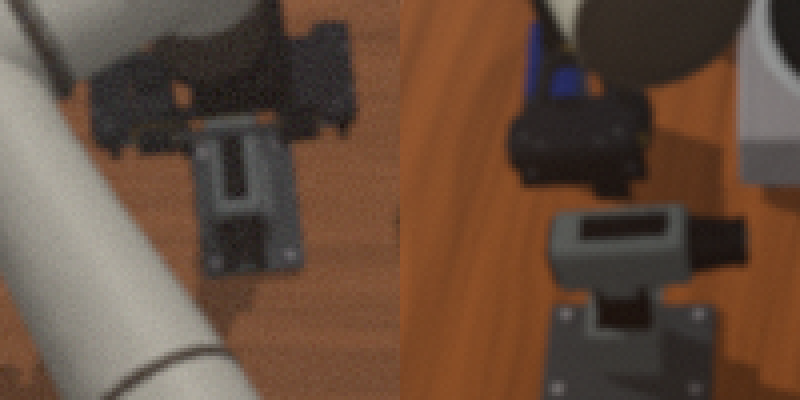

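The gripper hangs above the grey head, which stands undisturbed in its stand, with the jaws straddling it. Descending along the tool.

```bash
python3 -m pendant '{"twist":[[0,0,-0.4],[0,0,-0.4],[0,0,-0.4],[0,0,-0.4],[0,0,-0.4]],"dp":[[-0.006,0.006,0.015],[-0.012,0.006,0.04],[-0.0123,0.006,0.07],[-0.0123,0.006,0.095],[-0.0123,0.006,0.109]],"jaw":[75,75,75,75,75]}' && python3 -m pendant '{"twist":[[0,0,0],[0,0,0],[0,0,0],[0,0,0],[0,0,0]],"dp":[[0,0,0],[0,0,0],[0,0,0],[0,0,0],[0,0,0]],"jaw":[75,75,75,75,75]}' && python3 - <<'E'
from plan import *
T=rel(0,0);g=gun(186,-6)
go(*tcp(GC+[0,0,.002],g,T))
E
```

```text
clock: 7.9
eef_pos: [0.6676, 0.2481, 0.1373]
tcp_rot: [[-0.988, -0.106, -0.109], [-0.105, 0.994, -0.014], [0.11, -0.002, -0.994]]
contact_force: [-0.6, 0.9, 0.4]
grip_width: 0.749
grip_force: 0.0
clock: 8.52
eef_pos: [0.6687, 0.2482, 0.1408]
tcp_rot: [[-0.989, -0.106, -0.105], [-0.105, 0.994, -0.012], [0.106, -0.0, -0.994]]
contact_force: [-0.5, 0.9, 0.0]
grip_width: 0.748
grip_force: 0.0
t 8.53 q [  32.2   37.8   12.7   -2.8  -70.3 -115.1] p [0.6687 0.2482 0.1408] F [-0.5  0.9  0. ] w 0.748 0.0
dp [ 0.0002 -0.0006 -0.0001] twist [-0.03 -0.06  0.07]
```

```bash
python3 -m pendant '{"twist":[[0,0,0],[0,0,0],[0,0,0],[0,0,0],[0,0,0]],"dp":[[0,0,0],[0,0,0],[0,0,0],[0,0,0],[0,0,0]],"jaw":[55,40,40,40,40]}' 40 && python3 - <<'E'
from plan import *
g=gun(186,-6);go(*tcp(GC+[0,0,.13],g,rel(0,0)))
E
```

```text
clock: 9.15
eef_pos: [0.6686, 0.2482, 0.1403]
tcp_rot: [[-0.989, -0.106, -0.105], [-0.105, 0.994, -0.012], [0.106, -0.001, -0.994]]
contact_force: [-0.4, 0.9, -1.0]
grip_width: 0.48
grip_force: 39.9
t 9.15 q [  32.2   37.8   12.7   -2.8  -70.3 -115.1] p [0.6686 0.2482 0.1403] F [-0.4  0.9 -1. ] w 0.48 39.9
dp [ 0.0137 -0.0007 -0.1279] twist [-0.05 -0.09  0.07]
```

```bash
python3 -m pendant '{"twist":[[0,0,0],[0,0,0],[0,0,0],[0,0,0],[0,0,0]],"dp":[[0.001,0,-0.01],[0.0026,0,-0.025],[0.0042,0,-0.04],[0.0058,0,-0.055],[0.0074,0,-0.07]],"jaw":[30,30,30,30,30]}' 40 && python3 -m pendant '{"twist":[[0,0,0],[0,0,0],[0,0,0],[0,0,0],[0,0,0]],"dp":[[0.002,0,-0.02],[0.004,0,-0.04],[0.006,0,-0.06],[0.008,0,-0.075],[0.008,0,-0.075]],"jaw":[30,30,30,30,30]}' && python3 - <<'E'
from plan import *
fp,gR=fin(240);T=rel(0,0);go(*tcp(fp,gR,T))
# waypoints as dp/twist from current
s=manip.sense();R0=Ro.from_matrix(s["tcp_rot"]);p0=np.array(s["eef_pos"]);P,R=tcp(fp,gR,T)
print(P)
f=manip.grab_frame("top")[90:240,200:400];h=manip.grab_frame("side")[120:270,200:400]
cv2.imwrite("pics/g6.png",cv2.resize(np.hstack([f,h]),None,fx=2,fy=2,interpolation=3)[:,:,::-1])
E
```

```text
clock: 9.78
eef_pos: [0.6687, 0.2482, 0.2122]
tcp_rot: [[-0.989, -0.106, -0.105], [-0.105, 0.994, -0.012], [0.106, -0.0, -0.994]]
contact_force: [0.6, -0.2, -2.1]
grip_width: 0.477
grip_force: 39.9
clock: 10.4
eef_pos: [0.6691, 0.2485, 0.2881]
tcp_rot: [[-0.989, -0.106, -0.103], [-0.105, 0.994, -0.01], [0.103, 0.001, -0.995]]
contact_force: [0.8, 0.1, -2.6]
grip_width: 0.478
grip_force: 39.9
t 10.4 q [  32.2   33.    25.    -2.6  -87.3 -115.9] p [0.6691 0.2485 0.2881] F [ 0.8  0.1 -2.6] w 0.478 39.9
dp [ 0.1063 -0.1554  0.0438] twist [-18.58 -47.   -52.44]
[0.57586373 0.08233329 0.25541273]
```

View pics/g6.png

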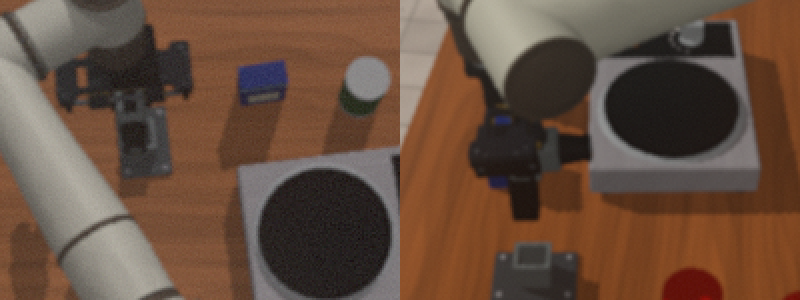

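Held in the jaws: the stand's pocket is empty in the side view and the nose points towards the robot. Now swing to the final pose in two halves.

```bash
python3 -m pendant '{"twist":[[-1.9,-4.7,-5.2],[-3.7,-9.4,-10.5],[-5.6,-14.1,-15.7],[-7.4,-18.8,-21],[-9.3,-23.5,-26.2]],"dp":[[0.0106,-0.0155,0.002],[0.0213,-0.031,0.004],[0.032,-0.0466,0.008],[0.0425,-0.062,0.014],[0.053,-0.0777,0.02]],"jaw":[30,30,30,30,30]}' && python3 - <<'E'
from plan import *
fp,gR=fin(240);go(*tcp(fp,gR,rel(0,0)))
E
```

```text
clock: 11.12
eef_pos: [0.6208, 0.1644, 0.2705]
tcp_rot: [[-0.809, -0.544, 0.221], [-0.486, 0.832, 0.267], [-0.329, 0.109, -0.938]]
contact_force: [-0.9, 0.0, -3.0]
grip_width: 0.475
grip_force: 39.9
t 11.12 q [ 25.2  16.   -3.5 -10.7 -52.5 -77.9] p [0.6208 0.1644 0.2705] F [-0.9  0.  -3. ] w 0.475 39.9
dp [ 0.0813 -0.0455 -0.0177] twist [ -9.13 -23.7  -26.13]
```

```bash
python3 -m pendant '{"twist":[[-1.8,-4.7,-5.2],[-3.6,-9.5,-10.4],[-5.5,-14.2,-15.7],[-7.3,-19,-21],[-9.1,-23.7,-26.1]],"dp":[[0.016,-0.009,-0.0035],[0.0325,-0.018,-0.007],[0.049,-0.027,-0.0106],[0.065,-0.0364,-0.014],[0.0813,-0.0455,-0.0177]],"jaw":[30,30,30,30,30]}' && python3 -m pendant '{"twist":[[0,0,0],[0,0,0],[0,0,0],[0,0,0],[0,0,0]],"dp":[[0,0,0],[0,0,0],[0,0,0],[0,0,0],[0,0,0]],"jaw":[30,30,30,30,30]}' && python3 - <<'E'
from plan import *
T=rel(0,0);fp,gR=fin(240);go(*tcp(fp,gR,T))
s=manip.sense();R=Ro.from_matrix(s["tcp_rot"])*T.inv();lens=np.array(s["eef_pos"])+Ro.from_matrix(s["tcp_rot"]).apply([0,0,.006])+R.apply([.085,0,0]);print("lens",lens,"axis",R.apply([1,0,0]))
o=[]
for n,x0,y0 in(("top",250,100),("side",220,90)):
  im=manip.grab_frame(n)[:,:,::-1].copy()
  f=cv2.resize(im[y0:y0+150,x0:x0+200],None,fx=2,fy=2,interpolation=3)
  for P,c in((lens,(0,255,0)),(PL,(0,255,255)),(lens-R.apply([.085,0,0]),(255,0,255))):
    cv2.circle(f,tuple(int(v) for v in (proj(n,P)[0]-[x0,y0]+.5)*2),3,c,1)
  o.append(f)
cv2.imwrite("pics/g7.png",np.hstack(o))
E
```

```text
clock: 11.75
eef_pos: [0.5758, 0.0828, 0.2559]
tcp_rot: [[-0.353, -0.866, 0.355], [-0.612, 0.5, 0.613], [-0.708, -0.001, -0.706]]
contact_force: [-0.1, 0.0, -2.4]
grip_width: 0.478
grip_force: 39.9
clock: 12.38
eef_pos: [0.5771, 0.084, 0.257]
tcp_rot: [[-0.355, -0.865, 0.356], [-0.612, 0.502, 0.611], [-0.707, -0.001, -0.707]]
contact_force: [0.1, 0.5, -1.8]
grip_width: 0.481
grip_force: 39.9
t 12.38 q [  2.2  12.1  -8.1 -48.2 -53.2  -8. ] p [0.5771 0.084  0.257 ] F [ 0.1  0.5 -1.8] w 0.481 39.9
dp [ 0.0026  0.0002 -0.0003] twist [-0.14 -0.   -0.09]
lens [0.54905034 0.03566705 0.19263333] axis [-0.3548883  -0.61162409 -0.70708576]
```

View pics/g7.png

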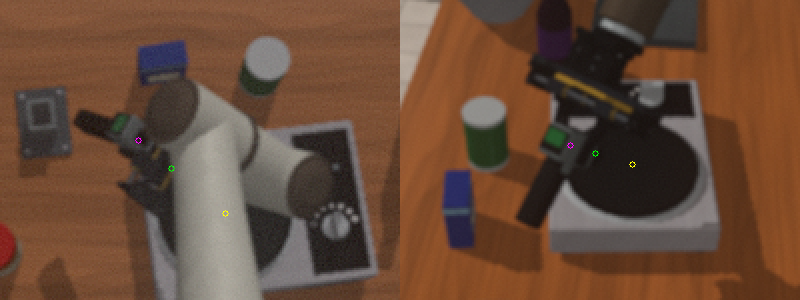

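The thermometer is held nose down, with the handle pointing away from the plate, and the knob is still on its third dot. One model overlay checks for slip in the grip.

```bash
python3 - <<'E'
from plan import *
T=rel(0,0);s=manip.sense();Rt=Ro.from_matrix(s["tcp_rot"]);R=Rt*T.inv();c=np.array(s["eef_pos"])+Rt.apply([0,0,.006])
o=[]
for n,x0,y0 in(("top",280,145),("side",270,135)):
  im=np.clip(manip.grab_frame(n)[:,:,::-1].astype(float)*2,0,255).astype(np.uint8)
  f=cv2.resize(im[y0:y0+75,x0:x0+100],None,fx=4,fy=4,interpolation=3);g=f.copy()
  px=lambda P:((proj(n,c+R.apply(np.array(P)/1e3))-[x0,y0]+.5)*4).astype(int)
  for sy in(21,-21):cv2.polylines(g,[px([(47.5,sy,23),(47.5,sy,-23),(-47.5,sy,-23),(-47.5,sy,23)])],True,(0,255,0),1)
  a=np.linspace(0,2*np.pi,20);cv2.polylines(g,[px(np.c_[np.full(20,85),17.5*np.cos(a),17.5*np.sin(a)])],True,(255,0,255),1)
  cv2.line(g,*map(tuple,px([(-9,0,-23),(-9-11,0,-125)]).tolist()),(0,255,255),1)
  o.append(np.vstack([f,g]))
cv2.imwrite("pics/g8.png",np.hstack(o))
E
```

```text
(no output)
```

View pics/g8.png

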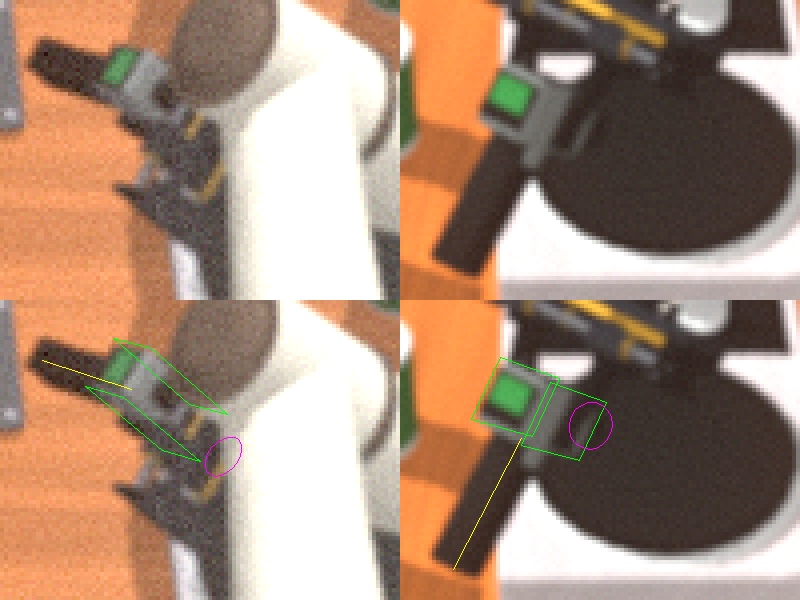

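The overlay matches head, handle and nose to within a few mm, so nothing slipped. The lens-to-plate distance is about 15 cm at 45°, so I hand in.

```bash
python3 -c "
from cell import manip
print(manip.sense()['dq']);print(manip.job_done())"
```

```text
[-0.21186484  0.03685804 -0.06010176 -0.04878702  0.00584104  0.11871369]
the job is handed in; nothing more can be done
None
```

The job is handed in, with no verdict returned: the knob is on its third dot, and the thermometer is held still with its lens about 15 cm from the plate's middle, looking 45° down.

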